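# Check the seal of a preserve jar under the loupe

## Task

Stand the dark plum jar (gold lid with a red dot) wholly on the cork disc of the inspection stand, keeping it upright, setting it down gently and letting go of it. Then pick up the loupe by its handle from the sloping rest and hold it level, its lens centred over the jar's lid and at the height of the stand's red pointer, touching nothing but the gripper. Finish while still holding it there steadily; leave the other two jars and the pointer as they are.

Things in the scene. Friction and masses are not known exactly. Their poses are not given: they have to be found in the camera images.
- plum_jar: The jar to inspect: dark plum-red jar, 56 mm diameter, 85 mm high in all, about 0.22 kg, gold lid 52 mm across with a red dot in its middle. Straight cylinder up to 63 mm, then a shoulder; the lid takes the top 13 mm. Origin: centre of its underside, z up. It stands free in any of the three places of a row on the robot's left.
- plum_jar_lid (a point): Centre of the top of the plum jar's lid, 85 mm above the jar's underside.
- pickle_jar: Bystander: olive-green jar with a green lid, same size as the plum jar, standing free in the same row. Origin: centre of its underside.
- corn_jar: Bystander: yellow jar with a white lid, same size as the plum jar, standing free in the same row. Origin: centre of its underside.
- stand: Fixed inspection stand: dark wooden board 210 x 110 mm, 14 mm thick, reaching from x = -60 to +150 mm and y = -55 to +55 mm in its own frame. Origin: on the table right under the centre of the cork disc. A steel gauge post 10 mm thick stands on the board at x = +115 mm and reaches 264 mm above the table. The stand is turned about the vertical by up to 0.5 rad.
- stand_disc (a point): Centre of the top of the round cork disc, 80 mm across, 20 mm above the table (6 mm above the board); the plum jar goes on it.
- pointer (a joint): Height setting of the red pointer on the gauge post: 0 to 0.07 m, growing upwards; 0 is 150 mm above the table. It stays where it is set (friction about 3 N) and must not be moved.
- focal_mark (a point): Tip of the red pointer: a red collar 22 mm across and 14 mm high round the gauge post, with a flat finger 4 mm thick pointing at the disc. The tip lies 82 mm horizontally from the disc's centre. Its height is the height at which the middle of the lens must be held (45 to 115 mm above the lid).
- rest: Fixed wooden loupe rest: base board 200 x 70 mm, 10 mm thick, with two light wooden supports, a wide one (50 x 56 mm) under the lens ring and a narrow one (20 x 26 mm) under the handle's end, free space of about 90 mm along the handle between them. Origin: on the table under the loupe's grip point. Its x axis points horizontally to the lens end.
- loupe: Loose loupe, about 80 g: dark steel ring 64 mm across, 12 mm thick, round a clear lens; straight black handle 14 mm wide, 12 mm thick, ending 142 mm from the lens centre. Origin: middle of the lens. x: along the handle towards the lens, y across, z out of the upper face (vertical when level). It starts on the rest, its lens end 0.30 rad higher than the handle end; grip point 55 mm above the table.
- lens (a point): Middle of the lens, same point and axes as the loupe.
- loupe_grip (a point): Good grip point in the middle of the handle's thickness, 75 mm from the lens centre towards the handle's end (at x = -75 mm in the loupe's frame), about 45 mm above the rest's base board; nothing stands beside it.
Not all that is in view belongs to the job. Of the things that look like the plum_jar, the smaller one is meant.

How it is judged:
On the way, in this order (a step that is already met when the one before it is completed fails the run):
1. the plum jar stands upright, released, wholly on the cork disc (horizontal distance between plum_jar and stand_disc below 0.013 m and z of plum_jar in the frame of stand_disc between -0.004 and 0.004 m and angle between plum_jar's own z axis and vertical below 0.08 rad and linear speed of plum_jar below 0.03 m/s and contact force between the fingers and plum_jar below 0.1 N), for 0.3 s.
2. the loupe is held level over the lid at the pointer's height (horizontal distance between plum_jar and stand_disc below 0.013 m and z of plum_jar in the frame of stand_disc between -0.004 and 0.004 m and angle between plum_jar's own z axis and vertical below 0.08 rad and z of lens in the frame of focal_mark between -0.008 and 0.008 m and horizontal distance between lens and plum_jar_lid below 0.012 m and angle between lens's own z axis and vertical below 0.12 rad and contact force between the fingers and loupe above 1 N and linear speed of loupe below 0.03 m/s and angular speed of loupe below 0.3 rad/s and contact force between loupe and plum_jar below 0.1 N and contact force between loupe and stand below 0.1 N and contact force between loupe and rest below 0.1 N and contact force between loupe and pickle_jar below 0.1 N and contact force between loupe and corn_jar below 0.1 N), for 0.3 s.
At the end, for the whole second after the job is handed in: Plum jar upright, untouched, within 13 mm of the disc's centre. Loupe held still by the gripper alone: lens within 12 mm of the lid's centre from above, within 8 mm of the pointer tip's height, level within 0.12 rad. Other jars moved under 20 mm, pointer under 6 mm (all of step 2 and linear speed of plum_jar below 0.03 m/s and contact force between the fingers and plum_jar below 0.1 N and distance of each of pickle_jar, corn_jar from where it was at the start of the episode below 0.02 m and angle between each of pickle_jar, corn_jar's own z axis and vertical below 0.1 rad and distance of focal_mark from where it was at the start of the episode below 0.006 m); the arm keeps its last pose, push and grip.
It fails at once if another jar is moved more than 20 mm or tipped (distance of any of pickle_jar, corn_jar from where it was at the start of the episode above 0.02 m or angle between any of pickle_jar, corn_jar's own z axis and vertical above 0.3 rad).
It fails at once if the plum jar is tipped more than 0.6 rad (angle between plum_jar's own z axis and vertical above 0.6 rad).
It fails at once if the plum jar is dropped from more than about 10 mm, or slammed or pressed hard on the stand (contact force between plum_jar and stand above 45 N or (linear speed of plum_jar above 0.42 m/s and contact force between the fingers and plum_jar below 0.1 N)).
It fails at once if the pointer is shifted (distance of focal_mark from where it was at the start of the episode above 0.006 m).
It fails at once if the loupe is pressed on the jar (over 5 N) (contact force between loupe and plum_jar above 5 N).
It also fails if it takes over 54 s, if anything falls off the work surface, if the arm or the gripper's body presses on something with over 40 N, if the wrist force passes 120 N, or if a joint passes its speed limit or range.

## Robot

A 6-joint arm with a two-finger parallel gripper is mounted at the origin on the work surface. World frame = base frame: x ahead of the robot, y to its left, z up, the work surface at z = 0. Lengths are in m, angles in rad, forces in N, time in s.
With the tool pointing down it reaches from about 0.4 to 0.825 m from the base axis. Payload 7 kg.
Tool frame: the origin (TCP) lies midway between the tips of the shut fingers; the grasp point (between the pads) lies hold_point_z behind it (hold_point_z is the distance from the TCP to the grasp point, in m); z points along the fingers, y is the line along which they close (so a half turn about z gives the same grasp; the last joint's range is limited). The gripper opens to 88 mm and grips with 3 to 60 N. Pads are 19 mm wide; open, the fingers measure 130 mm over their backs; the gripper's body (78 mm by 193 mm) begins 47 mm behind the grasp point.
Start: joints at [1.504, 0.359, 0.012, 0, -1.224, -0.288], TCP at [0.235, 0.633, 0.227] pointing down, gripper open.
Joint ranges: [-3.07, 3.07], [-1.43, 2.12], [-1.02, 1.25], [-3.03, 1.67], [-3.05, -0], [-3.03, 3.03]. Speed limits (rad/s): [2.39, 2.39, 3.01, 3.14, 3.14, 3.14].

## Interface

Orientations are given as [roll, pitch, yaw] about the fixed x, y, z axes, in that order (R = Rz(yaw) Ry(pitch) Rx(roll)).
In Python, from station import * gives the robot as it stands.
- The arm moves only by the tool apply_moves, never from a script. Its argument "steps" is a list of rows, each an object with "translation": the shift along the world's x, y, z scaled (see below), a list of three; "rotation": the turn, a rotation vector about the world's x, y, z scaled (see below), a list of three. A call has exactly 10 rows; each row is the pose to reach, as a shift and turn from the pose commanded when the call began; what a row does not reach only later rows make up. The controller multiplies each number of a shift by 250 mm and each number of a turn by 30 degrees. A row lasts 1/12 s, in which the tool goes at most 41.7 mm and 7.16 degrees, less where a joint would pass 70% of its speed; a pose out of reach is approached as far as the arm can. A call with a number of a shift or a turn outside -1 to 1 is refused whole. A call with a gripper value outside its range is refused whole. "jaw" is the closure, from -1 (fully open) to 1 (shut), so that 0 is half open, set as the call begins (left out, the last holds). The fingers move at their own pace and stop on an object; "newtons" is the grip in N (left out, the last holds). Time passes only in rows, so rows that repeat a pose let the fingers close, or fill a call up. It gives the time, the measured TCP pose, the force, the opening and the grip force at its end, in the units of the state.
- get_state(): the state, without advancing time (a new reading comes with each control period).
- grab_frame(name): name is "scene" or "side" or "wrist"; returns the picture (480x640x3 uint8, blue, green, red); there is no depth.
- camera_model(name): a dict with "fx", "fy", "cx", "cy" (pixels), "k1" (the pictures are not rectified: a ray, as slopes to the right and down, at radius r is drawn at 1 + k1 r^2 times it, then the intrinsics apply), "xyz" and "rotation" of the camera in the world. Camera axes: x right, y down, z forward; pixel columns grow to the right and rows downward; lengths in m; the calibration is good to about 2 mm. A picture is of the moment at which its call begins: read the wrist's pose just before it. camera_model takes no time and is no camera call; for the wrist camera it gives the pose at the moment of the call.
- job_done(): hands the job in; it is judged then, once.
The state is a dict: "t": time; "q": joint angles; "qd": joint speeds; "joint_efforts": joint torques, N m; "eef_pos": TCP position; "ee_rot": TCP orientation; "force": force on the tool from outside, world axes, zero at the start; "moment": the same for the moment, N m; "width": finger opening in m; "gripper_force": force on a finger pad.
Only numpy, scipy, OpenCV 4.12 (cv2) and the standard library are available. Lean on these libraries where they do the work, as an engineer would, in place of code of your own. Each camera call takes 0.05 s, during which the arm holds its last target. There are 200 camera calls.

## Working session

There is one attempt and no reset: what is moved stays moved. The work goes in short steps, Python scripts to look and compute and a tool call to move; the robot and the scene stay as the last step left them, time stands still between calls to the robot, and variables do not carry over. Pictures are saved under pics/ and viewed, at most 10 in all, crops included, and the job is handed in when it is done.

Besides the shell and the picture viewer there is one more tool, called after "Call:" as name(argument=value, ...), one argument or row to a line, values as JSON. apply_moves: Moves the arm, as the interface text tells. Shifts and turns lie within -1 to 1; 1 stands for 250 mm of shift or 30 degrees of turn. Its arguments: {"type":"object","properties":{"steps":{"type":"array"},"jaw":{"type":"number"},"newtons":{"type":"number"}},"required":["steps"]}

```bash
mkdir -p pics; cat > h.py <<'E'
from station import *
import numpy as np, cv2
from scipy.spatial.transform import Rotation as R
def ray(name,uv,m=None):
    m=m or camera_model(name)
    d=np.array([(uv[0]-m["cx"])/m["fx"],(uv[1]-m["cy"])/m["fy"]]);s=d.copy()
    for _ in range(30): s=d/(1+m["k1"]*(s@s))
    v=rotm(m)@np.r_[s,1]
    return np.array(m["xyz"]),v/np.linalg.norm(v)
def rotm(m):
    r=np.array(m["rotation"]); return r if r.shape==(3,3) else R.from_euler("xyz",r).as_matrix()
def atz(name,uv,z,m=None):
    o,v=ray(name,uv,m); return o+v*(z-o[2])/v[2]
def proj(name,p,m=None):
    m=m or camera_model(name); c=rotm(m).T@(np.array(p)-m["xyz"]); s=c[:2]/c[2]; s=s*(1+m["k1"]*(s@s))
    return s*[m["fx"],m["fy"]]+[m["cx"],m["cy"]]
def tri(obs):
    A=np.zeros((3,3));b=np.zeros(3)
    for o,v in obs:
        P=np.eye(3)-np.outer(v,v);A+=P;b+=P@o
    p=np.linalg.solve(A,b); return p,[np.linalg.norm(np.cross(p-o,v)) for o,v in obs]
E
python3 - <<'E'
from h import *
for n in("scene","side"):
    f=grab_frame(n);cv2.imwrite(f"pics/{n}0.png",f);m=camera_model(n);print(n,m)
print(get_state())
E
```

```text
scene {'fx': 596.7202367442736, 'fy': 596.7202367442736, 'cx': 320.01151215397846, 'cy': 239.17929293828504, 'k1': -0.19647877692518745, 'xyz': array([1.03820878, 0.61420753, 1.0898745 ]), 'rotation': array([-2.49140721e+00, -1.03515470e-03,  2.48769414e+00])}
side {'fx': 453.77043440053603, 'fy': 453.77043440053603, 'cx': 321.17578439747393, 'cy': 243.46367577549626, 'k1': -0.07887130124361671, 'xyz': array([ 0.37571684, -0.58918413,  0.75211718]), 'rotation': array([-2.33336358, -0.0073426 , -0.2828457 ])}
{'t': 0.1, 'q': array([ 1.50409088e+00,  3.59318435e-01,  1.11166642e-02, -2.94501008e-04,
       -1.22410163e+00, -2.88113854e-01]), 'qd': array([ 0.00180209, -0.00158364,  0.0039481 , -0.00022147, -0.00113871,
       -0.00133078]), 'joint_efforts': array([-1.49309024e-03, -5.84162378e+01,  2.93753082e+01,  7.01547459e+00,
        1.01895374e-02, -5.11846156e-05]), 'eef_pos': array([0.23437763, 0.63251776, 0.22570214]), 'ee_rot': array([ 3.14006902e+00, -1.62814553e-04, -3.54919451e-01]), 'force': array([ 0.69433106, -0.34202667, -0.4795427 ]), 'moment': array([-0.0031066 , -0.04252702, -0.01285467]), 'gripper_force': 0.0, 'width': 0.08803496605399258}
```

View pics/scene0.png

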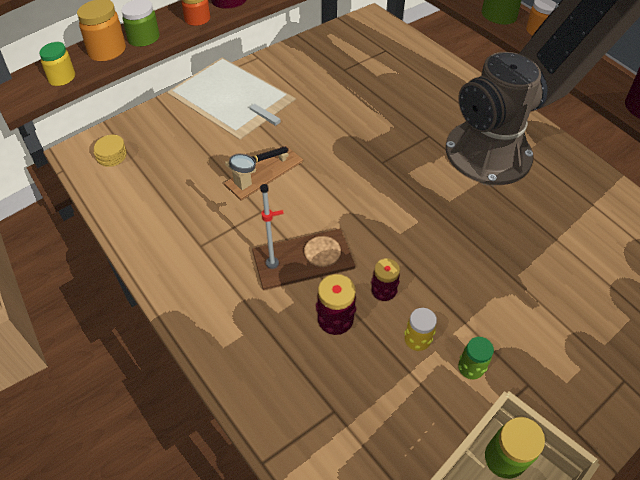

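View pics/side0.png

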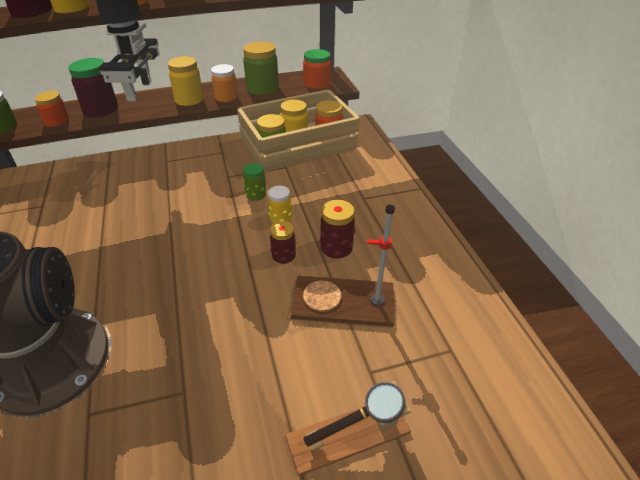

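The scene view shows the small plum jar at (386,280) with a big look-alike at (336,300), corn at (420,328), pickle at (476,357), disc (322,250), pointer (270,215) and loupe (242,162). I'll enlarge both views.

```bash
python3 - <<'E'
from h import *
f=cv2.imread("pics/scene0.png")[140:340,215:415];cv2.imwrite("pics/c1.png",cv2.resize(f,None,fx=3,fy=3,interpolation=cv2.INTER_CUBIC))
f=cv2.imread("pics/side0.png")[160:480,235:425]
cv2.imwrite("pics/c2.png",np.hstack([cv2.resize(f[:160],None,fx=2.1,fy=3.6,interpolation=cv2.INTER_CUBIC)[:576],cv2.resize(f[160:],None,fx=2.1,fy=3.6,interpolation=cv2.INTER_CUBIC)[:576]]))
print(proj("scene",[0.234,0.633,0.226]),proj("scene",[0,0,0]),proj("side",[0.234,0.633,0.226]),proj("side",[0,0,0]))
E
```

```text
[680.74872397 320.25643257] [489.87244096 151.96226452] [140.48814253  91.14138839] [ 48.13320588 358.00211846]
```

View pics/c1.png

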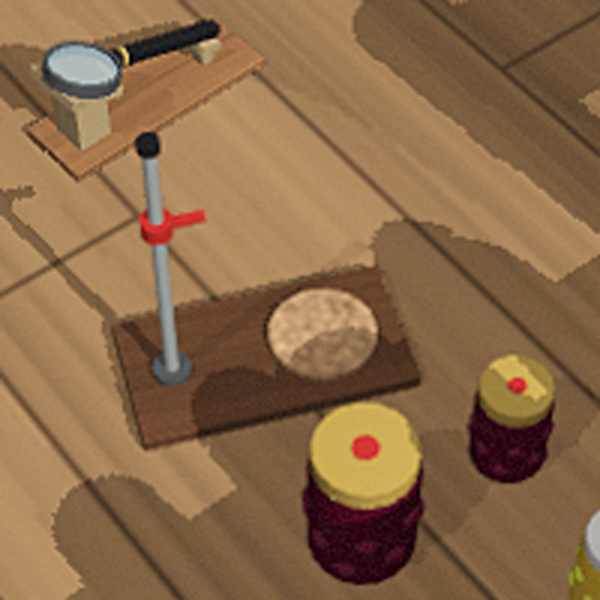

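View pics/c2.png

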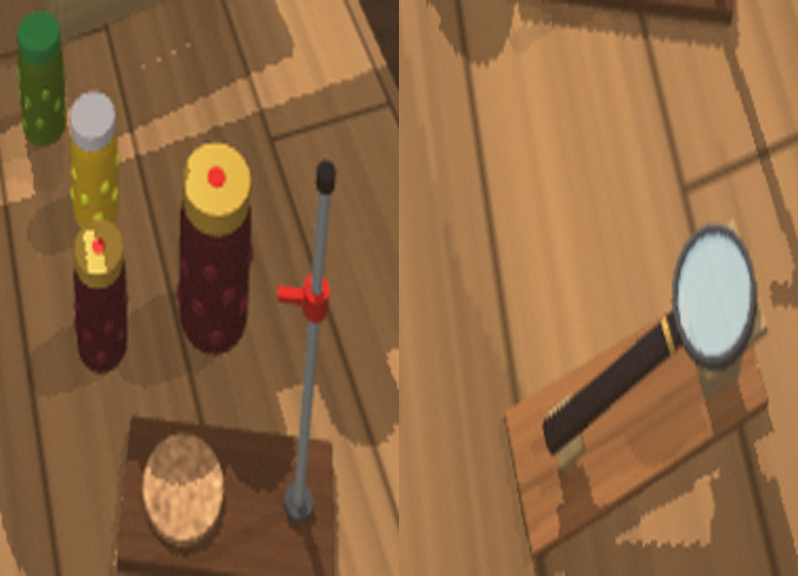

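```bash
python3 - <<'E'
from h import *
P={"disc":((322.3,251.3),(322.1,295.8),.02),"dot":((387,268.3),(281.7,228.3),.085),"tip":((283,212),(367.9,241.9),None),"lens":((242.3,163.3),(385,402.5),None),"hend":((286,149.7),(307.9,441.1),None),"postbase":((272.3,263.3),(377.4,301.1),.016),"corn":((422.5,315),(279.3,189),.085),"pickle":((479.5,345),(254,168),.085),"big":((336.7,289.3),(338,209),None)}
X={}
for k,(a,b,z) in P.items():
    p,e=tri([ray("scene",a),ray("side",b)]);X[k]=p
    print(k,p.round(4),np.round(e,4), (atz("scene",a,z).round(4),atz("side",b,z).round(4)) if z else "")
d=X["lens"]-X["hend"];print(np.linalg.norm(d),np.degrees(np.arctan2(d[1],d[0])),np.arcsin(d[2]/np.linalg.norm(d)))
d=X["postbase"]-X["disc"];print(np.linalg.norm(d),np.degrees(np.arctan2(d[1],d[0])))
d=X["tip"]-X["disc"];print(np.linalg.norm(d[:2]),np.degrees(np.arctan2(d[1],d[0])))
E
```

```text
disc [ 0.5551 -0.0036  0.0146] [0.0015 0.0015] (array([ 0.5589, -0.001 ,  0.02  ]), array([ 0.5525, -0.0071,  0.02  ]))
dot [0.5067 0.1507 0.0834] [0.0016 0.0016] (array([0.5092, 0.151 , 0.085 ]), array([0.505 , 0.1501, 0.085 ]))
tip [ 0.6321 -0.0336  0.1785] [0.001 0.001] 
lens [ 0.5752 -0.2906  0.0741] [0.0013 0.0013] 
hend [ 0.4438 -0.3     0.0335] [0.0005 0.0005] 
postbase [ 0.6623 -0.0464  0.0118] [0.0006 0.0006] (array([ 0.6643, -0.0442,  0.016 ]), array([ 0.6601, -0.0492,  0.016 ]))
corn [0.5298 0.2798 0.0935] [0.0014 0.0014] (array([0.5269, 0.2766, 0.085 ]), array([0.5307, 0.2922, 0.085 ]))
pickle [0.4868 0.3937 0.0879] [0.0003 0.0003] (array([0.4855, 0.3929, 0.085 ]), array([0.487 , 0.3983, 0.085 ]))
big [0.6338 0.1436 0.116 ] [0.0016 0.0016] 
0.1379245601248619 4.095871940390859 0.29875000219605086
0.11544829315662092 -21.789426604928803
0.0826763954232676 -21.301853055240326
```

Call:
apply_moves(
  steps=[
    {"translation": [0.03, -0.05, 0], "rotation": [0, 0, 0]},
    {"translation": [0.08, -0.15, 0], "rotation": [0, 0, 0]},
    {"translation": [0.14, -0.26, 0], "rotation": [0, 0, 0]},
    {"translation": [0.2, -0.37, 0], "rotation": [0, 0, 0]},
    {"translation": [0.27, -0.48, 0], "rotation": [0, 0, 0]},
    {"translation": [0.33, -0.59, 0], "rotation": [0, 0, 0]},
    {"translation": [0.39, -0.7, 0], "rotation": [0, 0, 0]},
    {"translation": [0.46, -0.81, 0], "rotation": [0, 0, 0]},
    {"translation": [0.52, -0.91, 0], "rotation": [0, 0, 0]},
    {"translation": [0.54, -0.96, 0], "rotation": [0, 0, 0]},
  ],
  jaw=-1,
)

```text
t: 0.93
eef_pos: [0.3706, 0.3897, 0.2265]
ee_rot: [3.141, 0.0, -0.357]
force: [-0.2, -0.9, 0.5]
width: 0.0873
gripper_force: 0.0
```

Call:
apply_moves(
  steps=[
    {"translation": [0.03, -0.05, 0], "rotation": [0, 0, 0]},
    {"translation": [0.08, -0.15, 0], "rotation": [0, 0, 0]},
    {"translation": [0.14, -0.26, 0], "rotation": [0, 0, 0]},
    {"translation": [0.2, -0.37, 0], "rotation": [0, 0, 0]},
    {"translation": [0.27, -0.48, 0], "rotation": [0, 0, 0]},
    {"translation": [0.33, -0.59, 0], "rotation": [0, 0, 0]},
    {"translation": [0.39, -0.7, 0], "rotation": [0, 0, 0]},
    {"translation": [0.46, -0.81, 0], "rotation": [0, 0, 0]},
    {"translation": [0.52, -0.91, 0], "rotation": [0, 0, 0]},
    {"translation": [0.54, -0.96, 0], "rotation": [0, 0, 0]},
  ],
)

```text
t: 1.77
eef_pos: [0.5057, 0.1507, 0.2263]
ee_rot: [3.141, -0.0, -0.356]
force: [-0.9, 0.3, -0.2]
width: 0.0875
gripper_force: 0.0
```

```bash
python3 - <<'E'
from h import *
import station
print([n for n in dir(station) if not n.startswith('_')], getattr(station,'hold_point_z',None))
s=get_state();print(s['t'],s['eef_pos'],s['ee_rot'])
m=camera_model("wrist");print(m)
f=grab_frame("wrist");cv2.imwrite("pics/w1.png",f)
for p in ([.507,.151,.085],[.555,-.004,.02],[.632,-.034,.18]): print(proj("wrist",p,m))
E
```

```text
['Unreachable', 'camera_model', 'get_state', 'grab_frame', 'hold_point_z', 'job_done'] 0.0188
1.7667 [0.50571012 0.15070257 0.2263057 ] [ 3.14100957e+00 -3.81145318e-05 -3.55809196e-01]
{'fx': 334.7427572326782, 'fy': 334.7427572326782, 'cx': 312.8954871481241, 'cy': 237.7185802207512, 'k1': -0.053191650499214524, 'xyz': array([0.57852202, 0.12439727, 0.3859338 ]), 'rotation': array([ 2.84862356e+00, -1.08523743e-04, -1.92577265e+00])}
[312.76808718 222.77108516]
[436.18204336 115.61599326]
[552.41658052 -57.62996499]
```

View pics/w1.png

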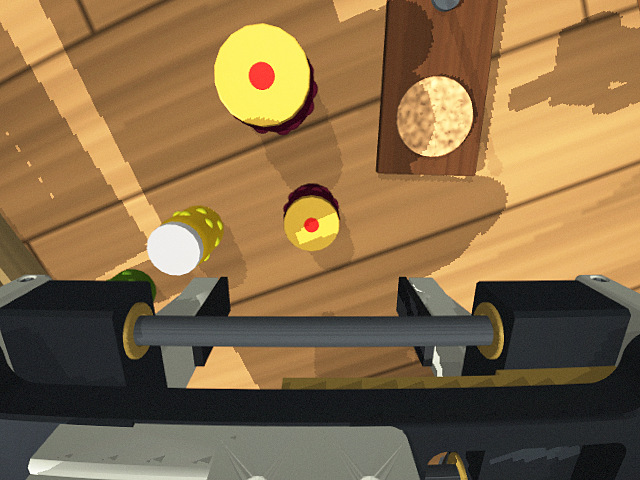

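The wrist view shows the lid dot at (311.5,225), the disc at (435.5,116) and corn's lid at (175,249), matching predictions within 2 px.

```bash
python3 - <<'E'
from h import *
for n,uv,z in(("dot",(311.5,225),.085),("disc",(435.5,116),.02),("corn",(175,249),.085),("big",(261.5,76),.128)): print(n,atz("wrist",uv,z).round(4))
E
```

```text
dot [0.5053 0.1519 0.085 ]
disc [ 0.5546 -0.0042  0.02  ]
corn [0.5287 0.2826 0.085 ]
big [0.6307 0.1429 0.128 ]
```

Call:
apply_moves(
  steps=[
    {"translation": [0, 0.003, -0.06], "rotation": [0, 0, 0]},
    {"translation": [0, 0.003, -0.16], "rotation": [0, 0, 0]},
    {"translation": [0, 0.003, -0.26], "rotation": [0, 0, 0]},
    {"translation": [0, 0.003, -0.36], "rotation": [0, 0, 0]},
    {"translation": [0, 0.003, -0.46], "rotation": [0, 0, 0]},
    {"translation": [0, 0.003, -0.56], "rotation": [0, 0, 0]},
    {"translation": [0, 0.003, -0.65], "rotation": [0, 0, 0]},
    {"translation": [0, 0.003, -0.72], "rotation": [0, 0, 0]},
    {"translation": [0, 0.003, -0.77], "rotation": [0, 0, 0]},
    {"translation": [0, 0.003, -0.79], "rotation": [0, 0, 0]},
  ],
)

```text
t: 2.65
eef_pos: [0.5033, 0.1534, 0.0269]
ee_rot: [3.139, 0.002, -0.354]
force: [-0.3, 0.7, 0.5]
width: 0.0879
gripper_force: 0.0
```

Call:
apply_moves(
  steps=[
    {"translation": [0, 0, 0], "rotation": [0, 0, 0]},
    {"translation": [0, 0, 0], "rotation": [0, 0, 0]},
    {"translation": [0, 0, 0], "rotation": [0, 0, 0]},
    {"translation": [0, 0, 0], "rotation": [0, 0, 0]},
    {"translation": [0, 0, 0], "rotation": [0, 0, 0]},
    {"translation": [0, 0, 0], "rotation": [0, 0, 0]},
    {"translation": [0, 0, 0], "rotation": [0, 0, 0]},
    {"translation": [0, 0, 0], "rotation": [0, 0, 0]},
    {"translation": [0, 0, 0], "rotation": [0, 0, 0]},
    {"translation": [0, 0, 0], "rotation": [0, 0, 0]},
  ],
  jaw=1,
  newtons=20,
)

```text
t: 3.48
eef_pos: [0.5048, 0.1538, 0.0298]
ee_rot: [-3.141, -0.001, -0.355]
force: [-1.8, -1.4, 6.1]
width: 0.0558
gripper_force: 20.0
```

Call:
apply_moves(
  steps=[
    {"translation": [0, 0, 0.03], "rotation": [0, 0, 0]},
    {"translation": [0, 0, 0.08], "rotation": [0, 0, 0]},
    {"translation": [0, 0, 0.14], "rotation": [0, 0, 0]},
    {"translation": [0, 0, 0.2], "rotation": [0, 0, 0]},
    {"translation": [0.01, -0.03, 0.24], "rotation": [0, 0, 0]},
    {"translation": [0.03, -0.09, 0.26], "rotation": [0, 0, 0]},
    {"translation": [0.055, -0.17, 0.26], "rotation": [0, 0, 0]},
    {"translation": [0.08, -0.25, 0.26], "rotation": [0, 0, 0]},
    {"translation": [0.1, -0.32, 0.26], "rotation": [0, 0, 0]},
    {"translation": [0.12, -0.39, 0.26], "rotation": [0, 0, 0]},
  ],
)

```text
t: 4.32
eef_pos: [0.5344, 0.0548, 0.0942]
ee_rot: [3.142, 0.0, -0.355]
force: [0.7, -0.1, -1.7]
width: 0.0556
gripper_force: 20.0
```

Call:
apply_moves(
  steps=[
    {"translation": [0.02, -0.06, 0], "rotation": [0, 0, 0]},
    {"translation": [0.035, -0.11, 0], "rotation": [0, 0, 0]},
    {"translation": [0.05, -0.16, 0], "rotation": [0, 0, 0]},
    {"translation": [0.06, -0.2, 0], "rotation": [0, 0, 0]},
    {"translation": [0.07, -0.225, 0], "rotation": [0, 0, 0]},
    {"translation": [0.076, -0.239, 0], "rotation": [0, 0, 0]},
    {"translation": [0.076, -0.239, 0], "rotation": [0, 0, 0]},
    {"translation": [0.076, -0.239, 0], "rotation": [0, 0, 0]},
    {"translation": [0.076, -0.239, 0], "rotation": [0, 0, 0]},
    {"translation": [0.076, -0.239, 0], "rotation": [0, 0, 0]},
  ],
)

```text
t: 5.15
eef_pos: [0.5534, -0.0031, 0.0941]
ee_rot: [-3.142, 0.0, -0.354]
force: [0.5, -0.0, -2.4]
width: 0.0557
gripper_force: 20.0
```

```bash
python3 - <<'E'
from h import *
s=get_state();print(s['t'],s['eef_pos'],s['force'])
a=grab_frame("scene")[180:330,240:440];b=grab_frame("side")[180:330,240:440]
cv2.imwrite("pics/p1.png",cv2.resize(np.vstack([a,b]),None,fx=2,fy=2))
c=[.555,-.004]
print(proj("scene",[.555,-.004,.15]),proj("side",[.555,-.004,.15]))
E
```

```text
5.15 [ 0.55339567 -0.00305859  0.09406504] [ 0.49055635 -0.02005289 -2.37745147]
[323.18742833 212.07074732] [323.51177158 250.16067848]
```

View pics/p1.png

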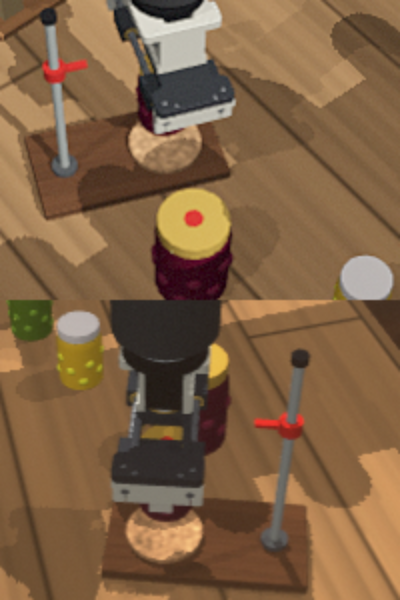

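The jar hangs upright over the disc, with both bystanders and the pointer untouched. I'll lower it.

Call:
apply_moves(
  steps=[
    {"translation": [0, 0, -0.02], "rotation": [0, 0, 0]},
    {"translation": [0, 0, -0.045], "rotation": [0, 0, 0]},
    {"translation": [0, 0, -0.075], "rotation": [0, 0, 0]},
    {"translation": [0, 0, -0.1], "rotation": [0, 0, 0]},
    {"translation": [0, 0, -0.12], "rotation": [0, 0, 0]},
    {"translation": [0, 0, -0.135], "rotation": [0, 0, 0]},
    {"translation": [0, 0, -0.15], "rotation": [0, 0, 0]},
    {"translation": [0, 0, -0.16], "rotation": [0, 0, 0]},
    {"translation": [0, 0, -0.168], "rotation": [0, 0, 0]},
    {"translation": [0, 0, -0.174], "rotation": [0, 0, 0]},
  ],
)

```text
t: 6.08
eef_pos: [0.5535, -0.0036, 0.0504]
ee_rot: [3.142, -0.0, -0.355]
force: [1.0, 0.7, -2.2]
width: 0.056
gripper_force: 20.0
```

Call:
apply_moves(
  steps=[
    {"translation": [0, 0, -0.001], "rotation": [0, 0, 0]},
    {"translation": [0, 0, -0.002], "rotation": [0, 0, 0]},
    {"translation": [0, 0, -0.003], "rotation": [0, 0, 0]},
    {"translation": [0, 0, -0.004], "rotation": [0, 0, 0]},
    {"translation": [0, 0, -0.004], "rotation": [0, 0, 0]},
    {"translation": [0, 0, -0.004], "rotation": [0, 0, 0]},
    {"translation": [0, 0, -0.004], "rotation": [0, 0, 0]},
    {"translation": [0, 0, -0.004], "rotation": [0, 0, 0]},
    {"translation": [0, 0, -0.004], "rotation": [0, 0, 0]},
    {"translation": [0, 0, -0.004], "rotation": [0, 0, 0]},
  ],
)

```text
t: 6.92
eef_pos: [0.5537, -0.0035, 0.0498]
ee_rot: [-3.141, -0.0, -0.355]
force: [-1.5, 0.6, 3.0]
width: 0.0558
gripper_force: 20.0
```

Contact shows in the force (−2.2 to +3.0 N), so I'll release and rise.

Call:
apply_moves(
  steps=[
    {"translation": [0, 0, 0], "rotation": [0, 0, 0]},
    {"translation": [0, 0, 0], "rotation": [0, 0, 0]},
    {"translation": [0, 0, 0], "rotation": [0, 0, 0]},
    {"translation": [0, 0, 0], "rotation": [0, 0, 0]},
    {"translation": [0, 0, 0], "rotation": [0, 0, 0]},
    {"translation": [0, 0, 0], "rotation": [0, 0, 0]},
    {"translation": [0, 0, 0], "rotation": [0, 0, 0]},
    {"translation": [0, 0, 0], "rotation": [0, 0, 0]},
    {"translation": [0, 0, 0], "rotation": [0, 0, 0]},
    {"translation": [0, 0, 0], "rotation": [0, 0, 0]},
  ],
  jaw=-1,
)

```text
t: 7.75
eef_pos: [0.5535, -0.0036, 0.0496]
ee_rot: [3.142, -0.0, -0.355]
force: [-0.7, -0.4, -0.2]
width: 0.0878
gripper_force: 0.0
```

Call:
apply_moves(
  steps=[
    {"translation": [0, 0, 0.03], "rotation": [0, 0, 0]},
    {"translation": [0, 0, 0.08], "rotation": [0, 0, 0]},
    {"translation": [0, 0, 0.15], "rotation": [0, 0, 0]},
    {"translation": [0, 0, 0.23], "rotation": [0, 0, 0]},
    {"translation": [0, 0, 0.32], "rotation": [0, 0, 0]},
    {"translation": [0, 0, 0.41], "rotation": [0, 0, 0]},
    {"translation": [0, 0, 0.5], "rotation": [0, 0, 0]},
    {"translation": [0, 0, 0.58], "rotation": [0, 0, 0]},
    {"translation": [0, 0, 0.64], "rotation": [0, 0, 0]},
    {"translation": [0, 0, 0.66], "rotation": [0, 0, 0]},
  ],
)

```text
t: 8.58
eef_pos: [0.5547, -0.0034, 0.218]
ee_rot: [-3.139, -0.004, -0.354]
force: [0.0, -0.5, 0.2]
width: 0.0877
gripper_force: 0.0
```

```bash
python3 - <<'E'
from h import *
s=get_state();print(s['t'],s['eef_pos'],s['ee_rot'],s['q'])
f=grab_frame("wrist")
hsv=cv2.cvtColor(f,cv2.COLOR_BGR2HSV);mk=((hsv[...,0]<6)|(hsv[...,0]>174))&(hsv[...,1]>190)&(hsv[...,2]>150)
n,l,st,ce=cv2.connectedComponentsWithStats(mk.astype(np.uint8))
m=camera_model("wrist");print(proj("wrist",[.5546,-.0038,.105],m))
for i in range(1,n):
    if st[i,4]>25: print(st[i],ce[i].round(1),atz("wrist",ce[i],.105,m).round(4))
# desired loupe grasp orientation: heading 4.1deg, tilt
E
```

```text
8.5833 [ 0.55466165 -0.00343158  0.21800903] [-3.13920217 -0.0039816  -0.35441836] [ 3.47434813e-01  1.64625558e-01 -2.72748722e-01  8.24366681e-04
 -1.12883827e+00  8.68597028e-01]
[314.42901084 232.69432733]
[ 295   46   43   86 1541] [315.8  86.4] [ 0.6621 -0.0445  0.105 ]
[ 97 200  13  14  44] [103.2 203.9] [0.64   0.1547 0.105 ]
[111 201   9  16  28] [115.2 206.8] [0.6341 0.1461 0.105 ]
[307 226  15  15 182] [313.8 232.7] [ 0.5548 -0.0033  0.105 ]
```

Jar is 1 mm from the disc centre. On to the loupe.

Call:
apply_moves(
  steps=[
    {"translation": [-0.01, -0.05, 0], "rotation": [0, 0, 0.05]},
    {"translation": [-0.03, -0.15, 0], "rotation": [0, 0, 0.13]},
    {"translation": [-0.05, -0.26, 0], "rotation": [0, 0, 0.22]},
    {"translation": [-0.07, -0.37, 0], "rotation": [0, 0, 0.31]},
    {"translation": [-0.1, -0.48, 0], "rotation": [0, 0, 0.4]},
    {"translation": [-0.12, -0.59, 0], "rotation": [0, 0, 0.5]},
    {"translation": [-0.14, -0.7, 0], "rotation": [0, 0, 0.6]},
    {"translation": [-0.16, -0.81, 0], "rotation": [0, 0, 0.7]},
    {"translation": [-0.18, -0.91, 0], "rotation": [0, 0, 0.78]},
    {"translation": [-0.2, -1.0, 0], "rotation": [0, 0, 0.81]},
  ],
)

```text
t: 9.47
eef_pos: [0.5025, -0.2549, 0.2135]
ee_rot: [-3.141, 0.002, 0.071]
force: [-0.5, 0.3, 0.8]
width: 0.0876
gripper_force: 0.0
```

Call:
apply_moves(
  steps=[
    {"translation": [0, -0.05, 0], "rotation": [0, 0, 0]},
    {"translation": [0, -0.1, 0], "rotation": [0, 0, 0]},
    {"translation": [0, -0.14, 0], "rotation": [0, 0, 0]},
    {"translation": [0, -0.168, 0], "rotation": [0, 0, 0]},
    {"translation": [0, -0.168, 0], "rotation": [0, 0, 0]},
    {"translation": [0, -0.168, 0], "rotation": [0, 0, 0]},
    {"translation": [0, -0.168, 0], "rotation": [0, 0, 0]},
    {"translation": [0, -0.168, 0], "rotation": [0, 0, 0]},
    {"translation": [0, -0.168, 0], "rotation": [0, 0, 0]},
    {"translation": [0, -0.168, 0], "rotation": [0, 0, 0]},
  ],
)

```text
t: 10.3
eef_pos: [0.5036, -0.2951, 0.2147]
ee_rot: [3.142, -0.0, 0.07]
force: [-1.1, 0.8, -0.0]
width: 0.0878
gripper_force: 0.0
```

```bash
python3 - <<'E'
from h import *
s=get_state();print(s['t'],s['eef_pos'],s['ee_rot'],s['q'].round(2))
m=camera_model("wrist");f=grab_frame("wrist");cv2.imwrite("pics/w2.png",f)
for p in([.5752,-.2906,.0772],[.5037,-.2957,.055],[.4438,-.3,.035]):print(proj("wrist",p,m))
print(m)
E
```

```text
10.3 [ 0.50364916 -0.29512005  0.21471843] [ 3.14153942e+00 -2.75410558e-04  7.00242263e-02] [-0.2   0.22 -0.21 -0.   -1.14  1.84]
[314.6594392  144.64183136]
[314.49743892 219.67905923]
[314.40652299 268.96402533]
{'fx': 334.7427572326782, 'fy': 334.7427572326782, 'cx': 312.8954871481241, 'cy': 237.7185802207512, 'k1': -0.053191650499214524, 'xyz': array([ 0.58106808, -0.28902448,  0.37436494]), 'rotation': array([ 2.84924417e+00,  1.20593863e-03, -1.49999622e+00])}
```

View pics/w2.png

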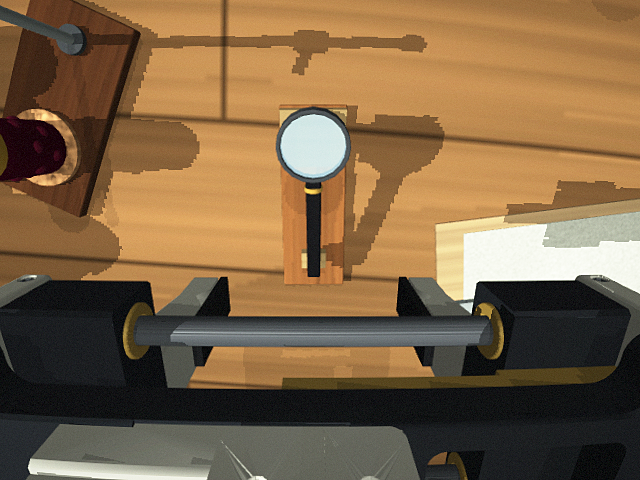

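The wrist view shows the lens at (313,145) and the handle running straight down to (313,277). It agrees with predictions within 2 px, so the yaw is right.

```bash
python3 - <<'E'
from h import *
print("lens",atz("wrist",(313,145.5),.080).round(4),"hend",atz("wrist",(313,276.5),.041).round(4))
print("tip",tri([ray("scene",(283,212)),ray("side",(367.9,241.9))]))
s=get_state();p=s['eef_pos'];Rc=R.from_euler('xyz',s['ee_rot'])
yaw=.068;Rt=R.from_euler('xyz',[np.pi,-.3,yaw])
L=atz("wrist",(313,145.5),.080)
g=np.array([L[0]-.075*np.cos(.3)*np.cos(yaw),L[1]-.075*np.cos(.3)*np.sin(yaw),.055])
z=Rt.as_matrix()[:,2];t=g+.0188*z
print("grip",g,"tcp",t,"shift",(t-p)/.25,"rot",np.degrees((Rt*Rc.inv()).as_rotvec())/30)
E
```

```text
lens [ 0.5744 -0.2893  0.08  ] hend [ 0.4374 -0.299   0.041 ]
tip (array([ 0.63211046, -0.0336288 ,  0.17847148]), [np.float64(0.0009860265806656916), np.float64(0.0009860265806653308)])
grip [ 0.50293486 -0.29419162  0.055     ] tcp [ 0.5084778  -0.29381412  0.03703967] shift [ 0.0193579   0.00556574 -0.71071189] rot [ 0.03951084 -0.57102283 -0.00349524]
```

Call:
apply_moves(
  steps=[
    {"translation": [0, 0, -0.03], "rotation": [0.01, -0.08, 0]},
    {"translation": [0.01, 0, -0.08], "rotation": [0.015, -0.2, 0]},
    {"translation": [0.01, 0.005, -0.14], "rotation": [0.02, -0.32, 0]},
    {"translation": [0.02, 0.005, -0.22], "rotation": [0.03, -0.44, 0]},
    {"translation": [0.02, 0.005, -0.3], "rotation": [0.04, -0.54, 0]},
    {"translation": [0.02, 0.005, -0.39], "rotation": [0.04, -0.57, 0]},
    {"translation": [0.02, 0.005, -0.48], "rotation": [0.04, -0.57, 0]},
    {"translation": [0.02, 0.005, -0.57], "rotation": [0.04, -0.57, 0]},
    {"translation": [0.02, 0.005, -0.65], "rotation": [0.04, -0.57, 0]},
    {"translation": [0.02, 0.005, -0.71], "rotation": [0.04, -0.57, 0]},
  ],
)

```text
t: 11.18
eef_pos: [0.5078, -0.294, 0.0355]
ee_rot: [-3.141, -0.298, 0.069]
force: [0.4, 0.4, -1.0]
width: 0.0875
gripper_force: 0.0
```

Call:
apply_moves(
  steps=[
    {"translation": [0, 0, 0], "rotation": [0, 0, 0]},
    {"translation": [0, 0, 0], "rotation": [0, 0, 0]},
    {"translation": [0, 0, 0], "rotation": [0, 0, 0]},
    {"translation": [0, 0, 0], "rotation": [0, 0, 0]},
    {"translation": [0, 0, 0], "rotation": [0, 0, 0]},
    {"translation": [0, 0, 0], "rotation": [0, 0, 0]},
    {"translation": [0, 0, 0], "rotation": [0, 0, 0]},
    {"translation": [0, 0, 0], "rotation": [0, 0, 0]},
    {"translation": [0, 0, 0], "rotation": [0, 0, 0]},
    {"translation": [0, 0, 0], "rotation": [0, 0, 0]},
  ],
)

```text
t: 12.02
eef_pos: [0.5085, -0.2943, 0.0371]
ee_rot: [-3.141, -0.299, 0.069]
force: [-0.4, 0.9, -0.5]
width: 0.0874
gripper_force: 0.0
```

Call:
apply_moves(
  steps=[
    {"translation": [0, 0, 0], "rotation": [0, 0, 0]},
    {"translation": [0, 0, 0], "rotation": [0, 0, 0]},
    {"translation": [0, 0, 0], "rotation": [0, 0, 0]},
    {"translation": [0, 0, 0], "rotation": [0, 0, 0]},
    {"translation": [0, 0, 0], "rotation": [0, 0, 0]},
    {"translation": [0, 0, 0], "rotation": [0, 0, 0]},
    {"translation": [0, 0, 0], "rotation": [0, 0, 0]},
    {"translation": [0, 0, 0], "rotation": [0, 0, 0]},
    {"translation": [0, 0, 0], "rotation": [0, 0, 0]},
    {"translation": [0, 0, 0], "rotation": [0, 0, 0]},
  ],
  jaw=1,
  newtons=25,
)

```text
t: 12.85
eef_pos: [0.5085, -0.2943, 0.037]
ee_rot: [-3.141, -0.299, 0.069]
force: [-0.6, -0.3, 1.0]
width: 0.0264
gripper_force: 0.0
```

Call:
apply_moves(
  steps=[
    {"translation": [0, 0, 0], "rotation": [0, 0, 0]},
    {"translation": [0, 0, 0], "rotation": [0, 0, 0]},
    {"translation": [0, 0, 0], "rotation": [0, 0, 0]},
    {"translation": [0, 0, 0], "rotation": [0, 0, 0]},
    {"translation": [0, 0, 0], "rotation": [0, 0, 0]},
    {"translation": [0, 0, 0], "rotation": [0, 0, 0]},
    {"translation": [0, 0, 0], "rotation": [0, 0, 0]},
    {"translation": [0, 0, 0], "rotation": [0, 0, 0]},
    {"translation": [0, 0, 0], "rotation": [0, 0, 0]},
    {"translation": [0, 0, 0], "rotation": [0, 0, 0]},
  ],
)

```text
t: 13.68
eef_pos: [0.5085, -0.2943, 0.0371]
ee_rot: [-3.141, -0.299, 0.069]
force: [0.1, -0.1, 0.4]
width: 0.0137
gripper_force: 25.0
```

Call:
apply_moves(
  steps=[
    {"translation": [0, 0, 0.03], "rotation": [0, 0, 0]},
    {"translation": [0, 0, 0.08], "rotation": [0, 0, 0]},
    {"translation": [0, 0, 0.16], "rotation": [0, 0.02, 0]},
    {"translation": [0, 0, 0.26], "rotation": [-0.01, 0.1, 0]},
    {"translation": [0, 0, 0.36], "rotation": [-0.015, 0.2, 0]},
    {"translation": [0, 0, 0.46], "rotation": [-0.02, 0.3, 0]},
    {"translation": [0, 0, 0.56], "rotation": [-0.03, 0.4, 0]},
    {"translation": [0, 0, 0.66], "rotation": [-0.035, 0.49, 0]},
    {"translation": [0, 0, 0.74], "rotation": [-0.04, 0.55, 0]},
    {"translation": [0, 0, 0.8], "rotation": [-0.04, 0.57, 0]},
  ],
)

```text
t: 14.52
eef_pos: [0.5094, -0.2944, 0.2396]
ee_rot: [3.14, 0.0, 0.07]
force: [0.4, 0.0, -0.9]
width: 0.0137
gripper_force: 25.0
```

Call:
apply_moves(
  steps=[
    {"translation": [-0.01, 0.04, 0], "rotation": [0, 0, 0]},
    {"translation": [-0.02, 0.12, 0], "rotation": [0, 0, 0]},
    {"translation": [-0.03, 0.22, 0], "rotation": [0, 0, 0]},
    {"translation": [-0.04, 0.33, 0], "rotation": [0, 0, 0]},
    {"translation": [-0.05, 0.44, 0], "rotation": [0, 0, 0]},
    {"translation": [-0.07, 0.55, 0], "rotation": [0, 0, 0]},
    {"translation": [-0.08, 0.66, 0], "rotation": [0, 0, 0]},
    {"translation": [-0.09, 0.76, 0], "rotation": [0, 0, 0]},
    {"translation": [-0.1, 0.84, 0], "rotation": [0, 0, 0]},
    {"translation": [-0.11, 0.9, 0], "rotation": [0, 0, 0]},
  ],
)

```text
t: 15.35
eef_pos: [0.4799, -0.0677, 0.2369]
ee_rot: [-3.141, -0.0, 0.07]
force: [-0.6, -0.4, -2.1]
width: 0.0138
gripper_force: 25.0
```

Call:
apply_moves(
  steps=[
    {"translation": [0, 0.06, 0], "rotation": [0, 0, 0]},
    {"translation": [0, 0.12, 0], "rotation": [0, 0, 0]},
    {"translation": [0, 0.18, 0], "rotation": [0, 0, 0]},
    {"translation": [0, 0.22, 0], "rotation": [0, 0, 0]},
    {"translation": [0, 0.24, 0], "rotation": [0, 0, 0]},
    {"translation": [0, 0.243, 0], "rotation": [0, 0, 0]},
    {"translation": [0, 0.243, 0], "rotation": [0, 0, 0]},
    {"translation": [0, 0.243, 0], "rotation": [0, 0, 0]},
    {"translation": [0, 0.243, 0], "rotation": [0, 0, 0]},
    {"translation": [0, 0.243, 0], "rotation": [0, 0, 0]},
  ],
)

```text
t: 16.18
eef_pos: [0.481, -0.0091, 0.237]
ee_rot: [3.142, 0.0, 0.069]
force: [-1.1, -0.4, -1.2]
width: 0.0139
gripper_force: 25.0
```

```bash
python3 - <<'E'
from h import *
s=get_state();print(s['t'],s['eef_pos'],s['ee_rot'],s['gripper_force'],s['width'])
a=grab_frame("scene")[130:290,220:420];b=grab_frame("side")[160:320,240:440]
cv2.imwrite("pics/h1.png",cv2.resize(np.hstack([a,b]),None,fx=2,fy=3,interpolation=cv2.INTER_CUBIC))
T=R.from_euler('xyz',s['ee_rot']).as_matrix();l=s['eef_pos']+T@[.075,0,-.0188];e=l-T@[.142,0,0];print(l)
for n in("scene","side"):print(n,proj(n,l),proj(n,e))
E
```

```text
16.1833 [ 0.48097178 -0.00907293  0.23697931] [3.14150173e+00 1.73515254e-04 6.85595056e-02] 24.999638199806213 0.013869193931737077
[ 0.55579872 -0.00393307  0.25576629]
scene [323.16421705 176.85094626] [375.80531195 143.07836269]
side [324.60739264 206.51748615] [244.25293107 224.76687273]
```

View pics/h1.png

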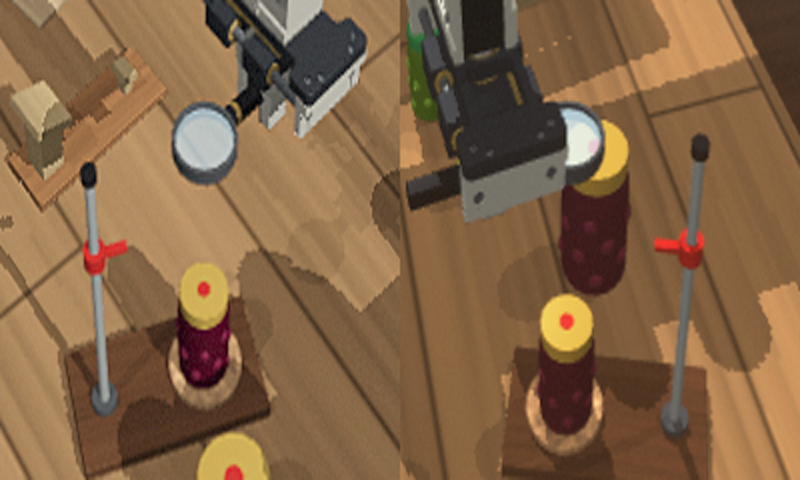

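The loupe is level with the lens at scene pixel (322.5,177), as predicted, and the jar is centred on the disc. I'll check the pointer height using its known xy before lowering.

```bash
python3 - <<'E'
from h import *
for a in(-20.8,-21.8):
  t=np.radians(a);xy=np.array([.5549+.082*np.cos(t),-.0035+.082*np.sin(t)])
  for z in(.175,.18,.185):print(a,z,proj("scene",[*xy,z]).round(1),proj("side",[*xy,z]).round(1))
for n in("scene","side"):print(n,proj(n,[.5548,-.0033,.105]).round(1))
E
```

```text
-20.8 0.175 [284.1 213.2] [367.8 243.1]
-20.8 0.18 [284.  211.6] [368.  241.1]
-20.8 0.185 [283.9 210. ] [368.2 239.1]
-21.8 0.175 [283.9 212.7] [367.8 243.6]
-21.8 0.18 [283.8 211.1] [368.  241.6]
-21.8 0.185 [283.7 209.5] [368.2 239.6]
scene [323.4 225.9]
side [323.1 266.3]
```

Call:
apply_moves(
  steps=[
    {"translation": [-0.004, 0.002, -0.03], "rotation": [0, 0, 0]},
    {"translation": [-0.004, 0.002, -0.07], "rotation": [0, 0, 0]},
    {"translation": [-0.004, 0.002, -0.12], "rotation": [0, 0, 0]},
    {"translation": [-0.004, 0.002, -0.17], "rotation": [0, 0, 0]},
    {"translation": [-0.004, 0.002, -0.21], "rotation": [0, 0, 0]},
    {"translation": [-0.004, 0.002, -0.25], "rotation": [0, 0, 0]},
    {"translation": [-0.004, 0.002, -0.28], "rotation": [0, 0, 0]},
    {"translation": [-0.004, 0.002, -0.295], "rotation": [0, 0, 0]},
    {"translation": [-0.004, 0.002, -0.302], "rotation": [0, 0, 0]},
    {"translation": [-0.004, 0.002, -0.306], "rotation": [0, 0, 0]},
  ],
)

```text
t: 17.12
eef_pos: [0.4801, -0.008, 0.1605]
ee_rot: [3.141, -0.0, 0.069]
force: [0.3, -0.4, -0.5]
width: 0.0139
gripper_force: 25.0
```

Call:
apply_moves(
  steps=[
    {"translation": [0, 0, 0], "rotation": [0, 0, 0]},
    {"translation": [0, 0, 0], "rotation": [0, 0, 0]},
    {"translation": [0, 0, 0], "rotation": [0, 0, 0]},
    {"translation": [0, 0, 0], "rotation": [0, 0, 0]},
    {"translation": [0, 0, 0], "rotation": [0, 0, 0]},
    {"translation": [0, 0, 0], "rotation": [0, 0, 0]},
    {"translation": [0, 0, 0], "rotation": [0, 0, 0]},
    {"translation": [0, 0, 0], "rotation": [0, 0, 0]},
    {"translation": [0, 0, 0], "rotation": [0, 0, 0]},
    {"translation": [0, 0, 0], "rotation": [0, 0, 0]},
  ],
)

```text
t: 17.95
eef_pos: [0.48, -0.0081, 0.1605]
ee_rot: [3.142, 0.0, 0.069]
force: [0.6, -0.3, -1.3]
width: 0.0135
gripper_force: 25.0
```

```bash
python3 - <<'E'
from h import *
s=get_state();print(s['t'],s['eef_pos'],s['ee_rot'],s['gripper_force'],s['width'])
a=grab_frame("scene")[130:290,220:420];b=grab_frame("side")[160:320,240:440]
cv2.imwrite("pics/h2.png",cv2.resize(np.hstack([a,b]),None,fx=2,fy=3,interpolation=cv2.INTER_CUBIC))
T=R.from_euler('xyz',s['ee_rot']).as_matrix();l=s['eef_pos']+T@[.075,0,-.0188];print(l)
for n in("scene","side"):
  q=proj(n,l);print(n,q,(q-([220,130] if n=="scene" else [240,160]))*[2,3])
E
```

```text
17.95 [ 0.47998323 -0.00807263  0.16054552] [3.14155892e+00 5.84183776e-05 6.93438583e-02] 24.999787509441376 0.013473733322120807
[ 0.55480403 -0.0028753   0.17934114]
scene [323.6820885  203.01633033] [207.364177   219.04899099]
side [323.41113752 238.45718135] [166.82227505 235.37154404]
```

View pics/h2.png

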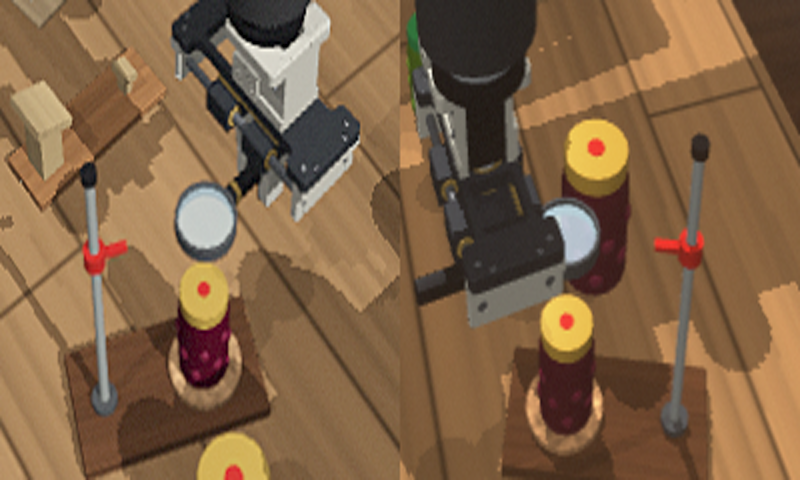

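The loupe is held level at the predicted spot: lens at (206,220) in the left crop against (207,219) predicted. The jar and pointer are undisturbed, so I'll hand in.

```bash
python3 -c "
from station import *
print(job_done())"
```

```text
the job is handed in; nothing more can be done
None
```

I handed the job in at about 18 s: the plum jar stands released on the cork disc about 1 mm from its centre, and the loupe is held level over its lid, lens at about 0.179 m (pointer height as I measured it); the hand-in returned no verdict.

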